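# Index the banding wheel on to the next notch

### The job

The jar on the indexing banding wheel is ready for its next panel. Take hold of the pull ring and draw its spring pin up out of the notch, swing the wheel round anticlockwise (seen from above) by the ring, and let the pin drop fully home in the next notch, the one in the clamped-on saddle, so that the wheel is locked there with the jar still standing as it stood on the wheel head. Feel for the notch and never force the pin sideways; keep off the jar and leave the other ware and tools where they are.

Things in the scene. Friction and masses are not known exactly. Their poses are not given: they have to be found in the camera images.
- base: Indexing banding wheel, bolted to the bench; origin on its vertical turning axis at bench height, z up, x towards the start notch. Flat steel index ring, fixed: 244 mm inside, 316 mm outside diameter, upper face 81 mm above the bench, with radial notches 10 mm wide, 8 mm deep. Next notch anticlockwise: mid length of a curved aluminium saddle, 44 degrees long, clamped over the ring; upper face 83 mm, end ramps 14 mm.
- wheel_top (a point): Centre of the flat aluminium wheel head's upper face, 96 mm above the bench, on the turning axis; x points level to the pull ring and turns with the wheel, z up. Head 224 mm across. A dark bracket on it, 32 mm wide, top 104 mm above the bench, reaches over the index ring to an upright guide bush (22 mm diameter, top 118 mm above the bench) 140 mm from the axis; the spring pin works in it.
- pull_ring (a point): Centre of the plain steel pull ring standing upright on the spring pin: outside 36 mm, opening 18 mm, 9 mm thick; its plane holds the turning axis, so it is pinched from above across the 9 mm, along the direction of turning. Pin home: centre 140 mm, lowest edge 122 mm above the bench. 140 mm from the axis; goes up with the pin, round with the wheel. Spring: 3 N home, 6 N at 12 mm up; snaps down when let go.
- pin: Round-nosed steel pin under the pull ring, 8 mm diameter, upright (z), 140 mm from the turning axis; its origin is at bench height when home. Its tip then stands 7.5 mm below the index ring's upper face. Let go between notches, it rides on the ring or saddle under its spring, climbs the saddle's ramps when pushed on, and snaps into a notch. Pin and notch are spoilt by more than 20 N between them.
- wheel (a joint): Turn of the wheel head about its vertical axis, rad: 0 with the pin in the start notch, growing anticlockwise seen from above. The saddle is clamped by eye: its notch lies somewhere from 0.62 to 0.88 rad, nowhere listed, to be felt (or seen); no other notch lies between. Bearing and riding pin drag with 2 to 6 N at the pull ring; the wheel stays where it is left.
- plunger (a joint): Height of pin and pull ring above home, m: 0 fully home in a notch, about 0.007 riding on the index ring, 0.009 on the saddle, 0.014 at its upper stop. Only in a notch does it come down to 0.
- jar: Unfired clay jar standing on the middle of the wheel head, carried round by friction only: 106 mm high, 100 mm across its belly, 0.4 to 0.7 kg, with two small lugs on its shoulder and a few fine upright guide lines; origin at the centre of its underside, z up, x towards one lug, which points at the pull ring.
- vase_a: bystander: necked clay vase, 124 mm high, 96 mm across, origin under its foot, on a round plaster bat 18 mm thick
- vase_b: bystander: necked clay vase, 117 mm high, 90 mm across, origin under its foot, on the bat
- vase_c: bystander: necked clay vase, 129 mm high, 100 mm across, origin under its foot, on the bat
- lid_a: bystander: knobbed clay lid, 64 mm across, 31 mm high, lying on the bench by the wheel
- lid_b: bystander: the same kind of lid, lying on the bench to the left
- scraper: bystander: flat steel scraper with a wooden handle, 170 mm long, lying on the bench beside the wheel
- slip_bowl: bystander: small glazed bowl, 110 mm across, 45 mm high, beside the wheel
- brush: bystander: wooden brush, 200 mm long, lying on the bench to the right
Things that resemble listed ones, but are neither listed nor needed, are in the scene too. What is shaped like the jar but green or purple is not meant.

How it is judged:
On the way, in this order (a step that is already met when the one before it is completed fails the run):
1. the pin is drawn up clear of the start notch (value of joint plunger above 0.0078 m and value of joint wheel below 0.15 rad), for 0.05 s.
2. the wheel is swung on anticlockwise towards the saddle's notch (value of joint wheel above 0.35 rad).
At the end, for the whole second after the job is handed in: The pin is fully home (within 2 mm) in the saddle's notch, the next one anticlockwise from the start (wheel between 0.58 and 0.92 rad), the wheel is at rest, and the jar stands upright and at rest on the wheel head, shifted less than 10 mm and twisted less than 0.15 rad on it (value of joint plunger below 0.002 m and value of joint wheel between 0.58 and 0.92 rad and velocity of joint wheel between -0.05 and 0.05 rad/s and angle between jar's own z axis and vertical below 0.1 rad and distance between jar and wheel_top below 0.01 m and angle between the x axis of jar and the x axis of wheel_top, either way round below 0.15 rad and linear speed of jar below 0.02 m/s); the robot touches nothing.
It fails at once if the pin is forced against its notch or the index ring with more than 20 N (contact force between pin and anything else above 20 N).
It fails at once if the robot presses on the jar (contact force between any of the fingers, the arm and jar above 2 N).
It fails at once if a bystander is pushed more than 30 mm from its place (distance of any of vase_a, vase_b, vase_c, lid_a, lid_b, scraper, slip_bowl, brush from where it was at the start of the episode above 0.03 m).
It also fails if it takes over 43 s, if anything falls off the work surface, if the arm or the gripper's body presses on something with over 40 N, if the wrist force passes 120 N, or if a joint passes its speed limit or range.

### The arm

A 6-joint arm with a two-finger parallel gripper is mounted at the origin on the work surface. World frame = base frame: x ahead of the robot, y to its left, z up, the work surface at z = 0. Lengths are in m, angles in rad, forces in N, time in s.
With the tool pointing down it reaches from about 0.275 to 1 m from the base axis. Payload 8.4 kg.
Tool frame: the origin (TCP) lies on the centre line of the jaws, within the pads' length; the fingertips stand 17 mm ahead of it and the grasp point (between the pads) lies 2 mm behind it (bot.tcp_to_tips is the y of the fingertips in the tool frame, in m); y points along the fingers, z is the direction in which the jaws open and shut, and the axes are right-handed (so a half turn about y gives the same grasp; the last joint's range is limited). The gripper opens to 85 mm and grips with 20 to 120 N. Pads are 22 mm wide; open, the fingers measure 114 mm over their backs; the gripper's body (76 mm by 85 mm) begins 54 mm behind the grasp point. The pads swing forward as they close: fully open they stand 13 mm farther back than shut.
Start: joints at [1.339, 0.353, 1.633, -0, 1.155, -0.002], TCP at [0.142, 0.609, 0.248] pointing down, gripper open.
Joint ranges: [-2.63, 2.63], [-0.92, 2.1], [0.06, 2.66], [-1.3, 4.44], [0, 2.69], [-3.02, 3.02]. Speed limits (rad/s): [2.22, 2.22, 2.79, 3.14, 3.14, 3.14].

### API

Orientations are given as a unit quaternion [x, y, z, w].
In Python, from workcell import bot, hand, kinematics, get_obs, vision, hand_in gives the robot as it stands. The module is installed in compiled form; this text tells all that it offers. Calls block until the motion is done:
- bot.reach(position, orientation): joint-space move of the TCP to a pose.
- bot.servo_line(position, ori=None, velocity=0.15): straight line of the TCP; ori=None keeps the orientation; velocity is the mean speed in m/s.
- bot.goto_joints(angles): joint-space move.
- hand.move_gripper(opening, strength=None): finger opening in m; strength is the grip in N (None keeps the last); returns when the fingers have stopped.
- bot.dwell(seconds).
- kinematics.solve_ik(position, orientation): joint angles nearest the present ones, or None.
- get_obs(): the state.
- vision.read_camera(name): name is "scene" or "top"; returns a dict with "frame" (420x560x3 uint8, red, green, blue), "intrinsics" (3x3 intrinsics, pixels), "view" (4x4, takes a point from world to camera coordinates). Camera axes: x right, y down, z forward; pixel columns grow to the right and rows downward; lengths in m; the calibration is good to about 2 mm. A picture is of the moment at which its call begins. There is no depth.
A pose or a line that the arm cannot do raises bot.IKError and nothing moves.
- hand_in(): hands the job in, once; it reports no verdict.
The state is a dict: "time_s": time; "joint_pos": joint angles; "joint_vel": joint speeds; "joint_efforts": joint torques, N m; "position": TCP position; "orientation": TCP orientation; "wrist_force": force on the tool from outside, world axes, zero at the start; "ft_torque": the same for the moment, N m; "gripper_width": finger opening in m.
Only numpy, scipy, OpenCV 4.12 (cv2) and the standard library are available. Lean on these libraries where they do the work, as an engineer would, in place of code of your own. Each camera call takes 0.05 s, during which the arm holds its last target.

## Working session

There is one attempt and no reset: what is moved stays moved. The work goes in short steps, each a Python script; the robot and the scene stay as the last script left them, time stands still between calls to the robot, and variables do not carry over. Pictures are saved under pics/ and viewed, and the job is handed in when it is done.

```bash
mkdir -p pics; python3 - <<'E'
from workcell import bot,hand,kinematics,get_obs,vision
import cv2,numpy as np,json
for n in("scene","top"):
    c=vision.read_camera(n)
    cv2.imwrite(f"pics/{n}0.png",c["frame"][:,:,::-1])
    print(n,c["intrinsics"].tolist(),np.round(c["view"],4).tolist())
    np.savez(f"{n}.npz",K=c["intrinsics"],V=c["view"],f=c["frame"])
o=get_obs();print(o)
E
```

```text
scene [[540.111983175392, 0.0, 284.0294909270444], [0.0, 540.111983175392, 216.4217995083816], [0.0, 0.0, 1.0]] [[-0.6658, 0.746, -0.0159, 0.3461], [0.5029, 0.4329, -0.7482, -0.1802], [-0.5513, -0.5061, -0.6633, 1.8692], [0.0, 0.0, 0.0, 1.0]]
top [[535.1100517696589, 0.0, 277.8486696405007], [0.0, 535.1100517696589, 209.6671548695993], [0.0, 0.0, 1.0]] [[0.0207, -0.9997, -0.0141, -0.0142], [-0.9864, -0.0182, -0.1634, 0.5082], [0.1631, 0.0173, -0.9865, 1.8366], [0.0, 0.0, 0.0, 1.0]]
{'time_s': 0.1, 'joint_pos': array([ 1.33858325e+00,  3.53595325e-01,  1.63406357e+00,  1.14333915e-06,
        1.15520480e+00, -2.40969978e-03]), 'joint_vel': array([ 7.15426592e-05, -6.57755537e-04, -1.71188461e-03, -1.32785122e-03,
       -2.73435267e-03, -1.69399130e-03]), 'joint_efforts': array([-9.35098760e-04, -6.06366205e+01, -3.42818391e+01, -9.08814741e-05,
        3.89150940e-03, -3.60924943e-06]), 'position': array([0.14227733, 0.60816843, 0.24762485]), 'orientation': array([ 0.70289025, -0.08112221,  0.08101628, -0.70199775]), 'wrist_force': array([-0.20008327, -0.77541814,  0.46727861]), 'ft_torque': array([ 0.01475796, -0.00891265,  0.00403888]), 'gripper_width': 0.08572661610196275}
```

View pics/scene0.png

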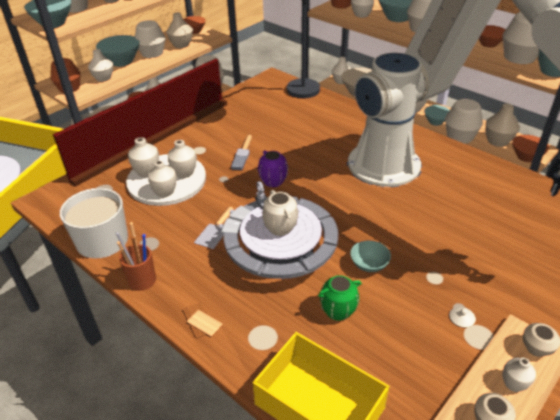

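View pics/top0.png

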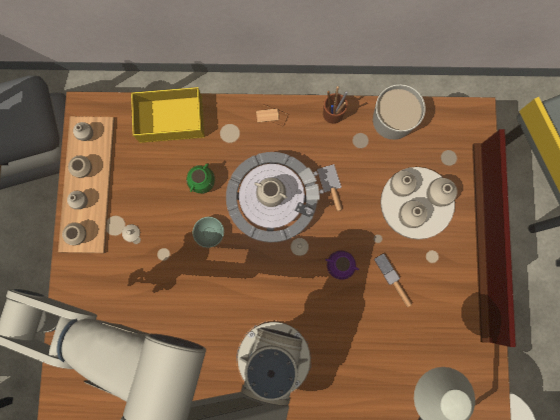

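```bash
python3 - <<'E'
import cv2
t=cv2.imread("pics/top0.png")[140:250,215:355]; cv2.imwrite("pics/tc.png",cv2.resize(t,None,fx=5,fy=5,interpolation=2))
t=cv2.imread("pics/scene0.png")[140:280,210:350]; cv2.imwrite("pics/sc.png",cv2.resize(t,None,fx=4.2,fy=4.2,interpolation=2))
E
```

```text
(no output)
```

View pics/tc.png

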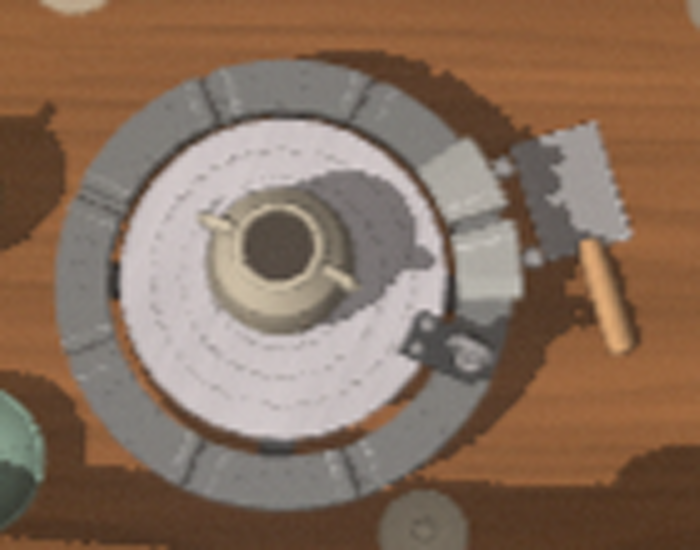

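View pics/sc.png

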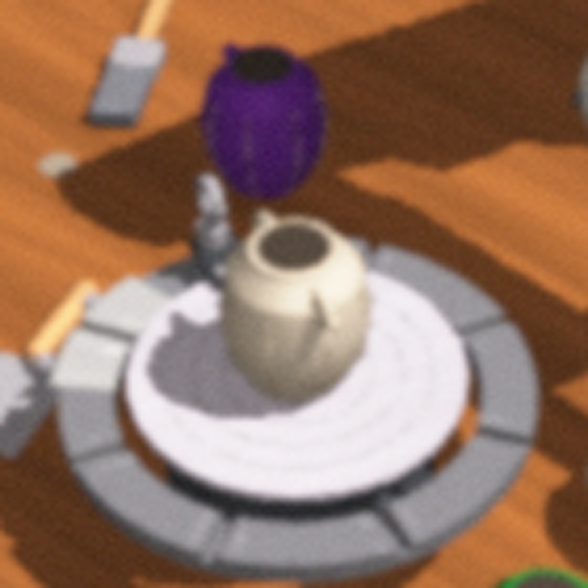

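```bash
cat > h.py <<'E'
import numpy as np,cv2
from scipy.optimize import least_squares
def load(n):
    d=np.load(n+".npz");return d["K"],d["V"],d["f"]
def bp(K,V,uv,z):
    uv=np.atleast_2d(uv).astype(float)
    r=np.c_[(uv[:,0]-K[0,2])/K[0,0],(uv[:,1]-K[1,2])/K[1,1],np.ones(len(uv))]@V[:3,:3]
    c=-V[:3,:3].T@V[:3,3]
    return c+r*((z-c[2])/r[:,2])[:,None]
def proj(K,V,P):
    P=np.atleast_2d(P);q=(P@V[:3,:3].T+V[:3,3])@K.T
    return q[:,:2]/q[:,2:]
def circ(P):
    s=least_squares(lambda p:np.hypot(P[:,0]-p[0],P[:,1]-p[1])-p[2],[*P[:,:2].mean(0),.15],loss='soft_l1',f_scale=.002)
    return s.x,np.abs(s.fun).max()
E
python3 - <<'E'
from h import *
for n,a in(("top",(215,140,5)),("scene",(210,140,4.2))):
    K,V,f=load(n)
    hsv=cv2.cvtColor(f,cv2.COLOR_RGB2HSV)
    if n=="top": pts=np.array([(56,285),(200,82),(285,58),(400,90),(285,510),(180,487),(75,370),(110,150),(360,495)],float); 
    else: pts=np.array([(60,400),(100,480),(180,545),(290,575),(400,560),(490,500),(535,430),(538,380),(500,300)],float)
    uv=(pts+.5)/a[2]-.5+np.array(a[:2])
    P=bp(K,V,uv,.081);c,e=circ(P);print(n,"ring outer",c,e)
    if n=="top": pts=np.array([(121,285),(285,118),(170,165),(400,160),(448,285),(180,405),(285,441),(390,405)],float)
    else: pts=np.array([(127,380),(150,430),(200,475),(290,500),(380,485),(440,445),(470,380),(440,310)],float)
    uv=(pts+.5)/a[2]-.5+np.array(a[:2])
    P=bp(K,V,uv,.096);c2,e=circ(P);print(n,"head",c2,e)
    if n=="top":
        u=lambda x,y:(np.array([x,y])+.5)/5-.5+np.array(a[:2])
        for nm,q,z in(("pull top",(467,352),.15),("notch in",(452,228),.083),("notch out",(512,217),.083),("sadA in",(420,180),.083),("sadA out",(465,138),.083),("sadB in",(455,292),.083),("sadB out",(520,298),.083),("lug1",(340,280),.09),("base2",(415,335),.104)):
            p=bp(K,V,u(*q),z)[0];d=p[:2]-c2[:2];print(nm,p,np.hypot(*d),np.arctan2(d[1],d[0]))
    else:
        u=lambda x,y:(np.array([x,y])+.5)/4.2-.5+np.array(a[:2])
        for nm,q,z in(("pull c",(208,195),.140),("notch in",(128,338),.083),("notch out",(85,325),.083)):
            p=bp(K,V,u(*q),z)[0];d=p[:2]-c2[:2];print(nm,p,np.hypot(*d),np.arctan2(d[1],d[0]))
E
```

```text
top ring outer [0.54881653 0.01677141 0.1574632 ] 0.0026234927231753302
top head [0.54931611 0.01702915 0.11280421] 0.0014018589148876298
pull top [ 0.49120273 -0.10571401  0.15      ] 0.13580518479126133 -2.0129834086638283
notch in [ 0.58896695 -0.09700273  0.083     ] 0.12072887192067373 -1.2361566470126728
notch out [ 0.59746946 -0.13835546  0.083     ] 0.1626748988143985 -1.2702838878942042
sadA in [ 0.6225607  -0.07441062  0.083     ] 0.11715802695252386 -0.895436997461156
sadA out [ 0.65300534 -0.10523409  0.083     ] 0.16031143655773147 -0.8674168972703389
sadB in [ 0.54401089 -0.09962694  0.083     ] 0.11677666887094301 -1.616242442381265
sadB out [ 0.5406211 -0.1443537  0.083    ] 0.1616169228224952 -1.6246224315854394
lug1 [ 0.5496435  -0.02038152  0.09      ] 0.03741210103965491 -1.5620453024834373
base2 [ 0.50986912 -0.07213563  0.104     ] 0.09750089249037516 -1.9873166957460917
scene ring outer [0.55009713 0.01893798 0.15877277] 0.006773835268952505
scene head [0.5516229  0.01999988 0.11233883] 0.00335893546219429
pull c [ 0.49293332 -0.11761315  0.14      ] 0.14960552307474798 -1.9739222021166516
notch in [ 0.59100348 -0.10264772  0.083     ] 0.12881483991621706 -1.2601073995036733
notch out [ 0.60084062 -0.1344417   0.083     ] 0.16209437362097845 -1.2622895698838126
```

```bash
python3 - <<'E'
import cv2
t=cv2.imread("pics/top0.png")[175:225,285:335]; a=cv2.resize(t,(590,590),interpolation=2)
t=cv2.imread("pics/scene0.png")[175:215,245:265]; b=cv2.resize(t,(200,400),interpolation=2)
cv2.imwrite("pics/z1.png",a);cv2.imwrite("pics/z2.png",b)
E
python3 - <<'E'
from h import *
K,V,f=load("top");c=np.array([.5495,.0172])
for q in((210,100),(365,97),(100,198),(85,345),(190,468),(350,475)):
    uv=(np.array(q)+.5)/5-.5+np.array([215,140]);p=bp(K,V,uv,.081)[0,:2]-c;print(q,np.hypot(*p),np.degrees(np.arctan2(p[1],p[0])))
E
```

```text
(210, 100) 0.13978353960815887 23.500217750534574
(365, 97) 0.1422087183598027 -21.636840472398273
(100, 198) 0.14212544200433647 66.42751283920657
(85, 345) 0.14485956545989054 108.85730826732805
(190, 468) 0.14471826997433565 154.47731049535864
(350, 475) 0.1413357552631364 -160.60793034683363
```

View pics/z1.png

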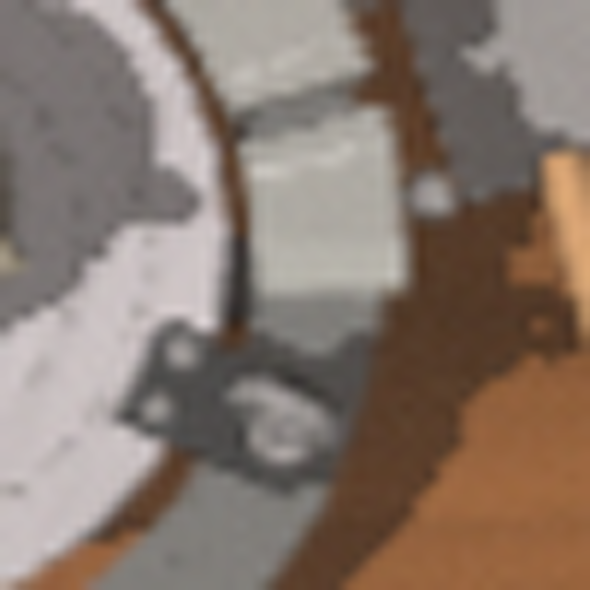

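View pics/z2.png

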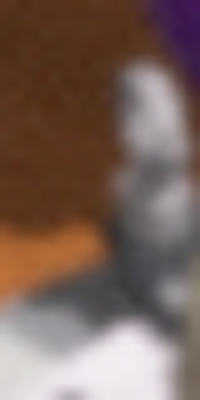

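```bash
cat > ov.py <<'E'
from h import *
import sys
def overlay(f,K,V,c,th,s,box,h=0,notch=None):
    x0,y0,x1,y1=box
    im=cv2.resize(f[y0:y1,x0:x1,::-1].copy(),None,fx=s,fy=s,interpolation=2)
    def dr(P,col,cl=True):
        q=(proj(K,V,P)-[x0,y0]+.5)*s
        cv2.polylines(im,[np.round(q*8).astype(np.int32)],cl,col,1,cv2.LINE_AA,3)
    a=np.linspace(0,2*np.pi,80);e=np.array([np.cos(th),np.sin(th),0]);t=np.array([-np.sin(th),np.cos(th),0]);C=np.array([*c,0])
    for r,z in((.158,.081),(.122,.081),(.112,.096)): dr(C+np.c_[r*np.cos(a),r*np.sin(a),0*a+z],(0,255,255))
    o=C+.14*e
    for w in(-.0045,.0045):
        for r in(.018,.009): dr(o+t*w+r*np.cos(a)[:,None]*e+np.c_[0*a,0*a,.14+h+r*np.sin(a)],(0,0,255))
    dr(o+.011*(np.cos(a)[:,None]*e+np.sin(a)[:,None]*t)+[0,0,.118],(0,255,0))
    if notch is not None:
        for n in notch:
            e2=np.array([np.cos(n),np.sin(n),0]);t2=np.array([-e2[1],e2[0],0])
            for w in(-.005,.005): dr(np.array([C+r*e2+w*t2+[0,0,.083] for r in(.122,.158)]),(255,0,255),False)
    return im
E
python3 - <<'E'
from ov import *
c=[.5497,.0175]; th=-1.99
K,V,f=load("top");a=overlay(f,K,V,c,th,9,(280,165,335,225),notch=[-1.255])
K,V,f=load("scene");b=overlay(f,K,V,c,th,6,(220,170,290,260),notch=[-1.255])
cv2.imwrite("pics/o1.png",a);cv2.imwrite("pics/o2.png",b)
K,V,f=load("top");cv2.imwrite("pics/o3.png",overlay(f,K,V,c,th,5,(215,140,355,250),notch=[th+k*np.pi/4 for k in range(2,8)]))
E
```

```text
(no output)
```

View pics/o1.png

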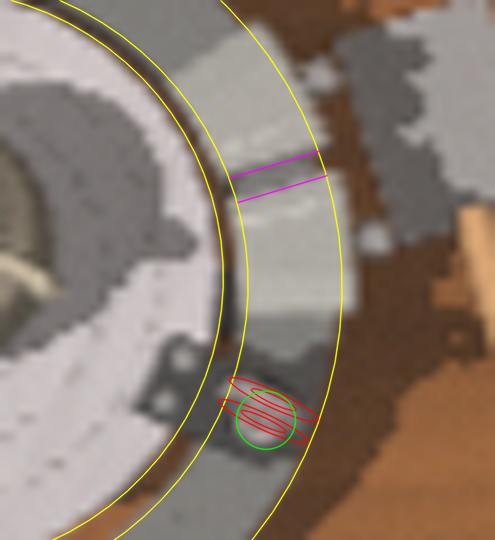

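View pics/o2.png

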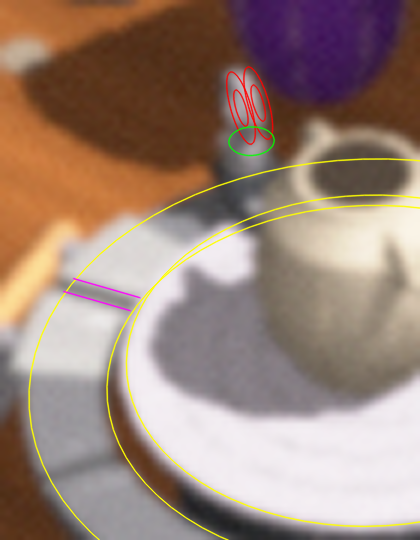

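View pics/o3.png

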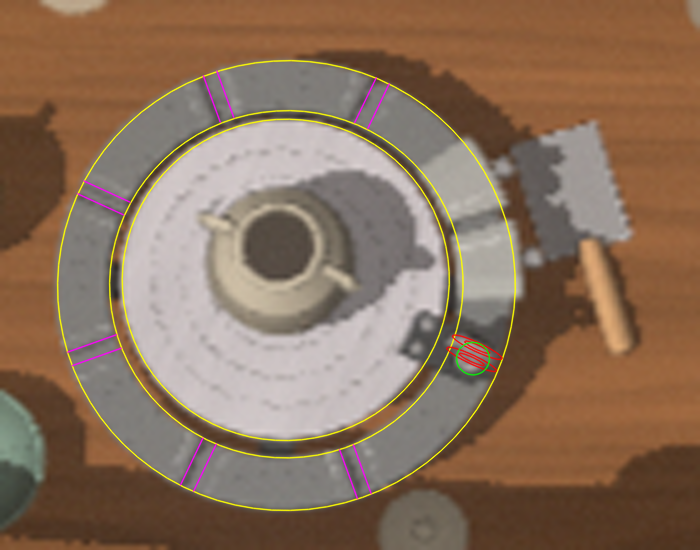

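```bash
cat > r.py <<'E'
import numpy as np
from scipy.spatial.transform import Rotation as R
from workcell import bot,hand,kinematics,get_obs,vision
C=np.array([.5497,.0175]);TH0=-1.99
def quat(th,s=1):
    z=s*np.array([-np.sin(th),np.cos(th),0]);y=np.array([0,0,-1.]);x=np.cross(y,z)
    return R.from_matrix(np.c_[x,y,z]).as_quat()
def pos(w,z,r=.14,dt=0.):
    th=TH0+w;return np.array([C[0]+r*np.cos(th)-dt*np.sin(th),C[1]+r*np.sin(th)+dt*np.cos(th),z])
def wf(w):
    o=get_obs();F=o["wrist_force"];th=TH0+w
    return np.round([o["time_s"],F@[np.cos(th),np.sin(th),0],F@[-np.sin(th),np.cos(th),0],F[2],o["gripper_width"]*1e3],3)
E
python3 - <<'E'
from r import *
o=get_obs();m=R.from_quat(o["orientation"]).as_matrix();print(np.round(m,2))
for s in(1,-1):
    for w in(0,.73):
        for z in(.30,.146): print(s,w,z,np.round(kinematics.solve_ik(pos(w,z),quat(TH0+w,s)),3))
print(np.round(kinematics.solve_ik(o["position"]+[0,0,.1],o["orientation"]),3))
E
```

```text
[[ 0.97 -0.    0.23]
 [-0.23 -0.    0.97]
 [-0.   -1.   -0.  ]]
1 0 0.3 [-0.223  0.115  1.825 -0.     1.202  0.196]
1 0 0.146 [-0.223  0.298  1.979 -0.     0.864  0.196]
1 0.73 0.3 [-0.195  0.276  1.624 -0.     1.242 -0.506]
1 0.73 0.146 [-0.195  0.433  1.767 -0.     0.942 -0.506]
-1 0 0.3 [-0.223  0.115  1.825 -0.     1.202 -2.946]
-1 0 0.146 [-0.223  0.298  1.979 -0.     0.864 -2.946]
-1 0.73 0.3 [-0.195  0.276  1.624 -0.     1.242  2.635]
-1 0.73 0.146 [-0.195  0.433  1.767 -0.     0.942  2.635]
[ 1.339  0.278  1.517  0.     1.348 -0.002]
```

```bash
python3 - <<'E'
from r import *
import cv2
o=get_obs()
bot.servo_line(o["position"]+[0,0,.08],velocity=.25)
bot.reach(pos(0,.30),quat(TH0))
hand.move_gripper(.04,20)
print(wf(0))
bot.servo_line(pos(0,.20),velocity=.1)
for n in("scene","top"):
    c=vision.read_camera(n);np.savez(f"{n}1.npz",K=c["intrinsics"],V=c["view"],f=c["frame"])
print(wf(0),get_obs()["position"],pos(0,.2))
from ov import *
K,V,f=load("top1");a=overlay(f,K,V,C,TH0,6,(270,155,345,235))
K,V,f=load("scene1");b=overlay(f,K,V,C,TH0,6,(220,140,290,230))
cv2.imwrite("pics/p.png",np.hstack([cv2.resize(a,(450,480)),cv2.resize(b,(350,480))]))
E
```

```text
[ 3.892 -0.444  0.288 -0.445 39.913]
[ 5.142  0.738  0.573 -0.38  39.712] [ 0.49314852 -0.11048636  0.20065062] [ 0.49271535 -0.11037787  0.2       ]
```

View pics/p.png

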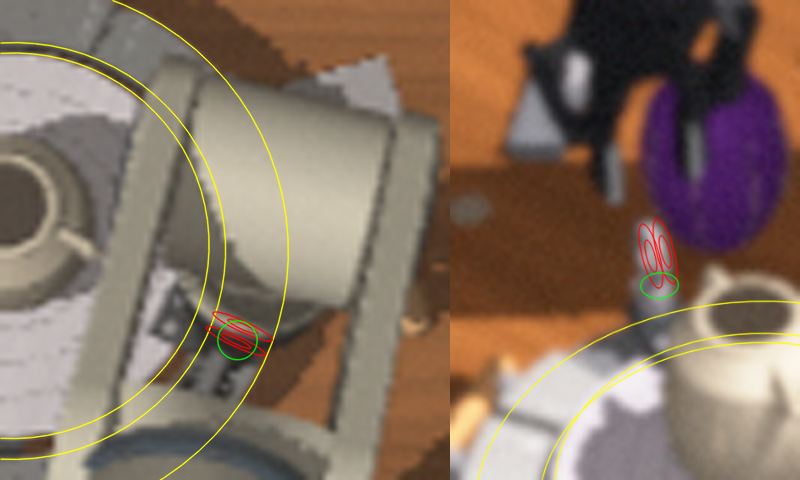

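```bash
python3 - <<'E'
from r import *
bot.servo_line(pos(0,.147),velocity=.1)
print(wf(0))
for g in(.02,.016,.0145,.0135,.0125,.0115,.011):
    hand.move_gripper(g,20);w=wf(0);print(g,w)
    if abs(w[2])>2.5: break
E
```

```text
[ 5.825  0.161 -0.752 -0.123 39.758]
0.02 [ 6.158 -0.224 -0.326  0.432 19.825]
0.016 [ 6.3750e+00  3.3400e-01 -5.8200e-01 -1.2000e-02  1.5833e+01]
0.0145 [ 6.592  0.625 -0.525  1.602 14.426]
0.0135 [ 6.8080e+00  3.6000e-01 -6.3900e-01 -6.0000e-03  1.3368e+01]
0.0125 [ 7.025 -0.236  0.389 -1.173 12.508]
0.0115 [ 7.242  0.809  3.018 -1.634 11.401]
```

```bash
python3 - <<'E'
from r import *
print(wf(0))
bot.servo_line(pos(0,.147,dt=.001),velocity=.02);print(wf(0))
bot.dwell(.1);print(wf(0))
for d,g in((.001,.0105),(.0012,.01)):
    bot.servo_line(pos(0,.147,dt=d),velocity=.02)
    hand.move_gripper(g,20);w=wf(0);print(g,w)
    if abs(w[2])>3: break
E
```

```text
[ 7.242  0.809  3.018 -1.634 11.401]
[ 7.492  0.343  1.378 -0.306 11.76 ]
[ 7.592  0.426  0.471  0.385 11.825]
0.0105 [ 8.058  0.686  1.805 -1.244 10.628]
0.01 [ 8.525 -0.082  1.917 -1.1   10.043]
```

```bash
python3 - <<'E'
from r import *
bot.servo_line(pos(0,.147,dt=.0018),velocity=.02);print(wf(0))
for g in (.0093,.0085):
    hand.move_gripper(g,20);print(wf(0))
bot.dwell(.1);print(wf(0))
E
```

```text
[ 8.775  0.741 -0.047 -0.561  9.491]
[ 8.992  0.566  1.035 -0.297  9.391]
[ 9.208 -0.508  1.236  0.246  8.831]
[ 9.308  0.554  1.693 -0.608  8.971]
```

```bash
sed -i 's/TH0=-1.99/TH0=-1.977/' r.py; python3 - <<'E'
from r import *
hand.move_gripper(.004,25);print(wf(0))
print(get_obs()["position"],pos(0,.147))
for h in(.003,.006,.009,.0115):
    bot.servo_line(pos(0,.147+h),quat(-1.99),velocity=.03);print(h,wf(0))
E
```

```text
[ 9.525  1.123  1.579 -0.408  8.413]
[ 0.494457   -0.11113485  0.14705779] [ 0.49438253 -0.11110784  0.147     ]
0.003 [ 9.775  0.526  2.463 -1.554  8.39 ]
0.006 [ 1.0025e+01 -7.9500e-01 -6.0000e-03 -4.6100e+00  7.8350e+00]
0.009 [10.275 -0.55  -1.534 -5.76   7.829]
0.0115 [10.525 -0.613 -1.222 -6.519  8.389]
```

```bash
python3 - <<'E'
from r import *
Z=.147+.0115
for w in(.1,.2,.3,.4,.5,.6):
    bot.servo_line(pos(w,Z),quat(TH0+w-.013),velocity=.045);f=wf(w);print(w,f)
    if max(abs(f[1:4]))>15: break
bot.dwell(.1);print(wf(w))
import cv2
for n in("scene","top"):
    c=vision.read_camera(n);np.savez(f"{n}2.npz",K=c["intrinsics"],V=c["view"],f=c["frame"])
from ov import *
K,V,f=load("top2");a=overlay(f,K,V,C,TH0+w,5,(220,140,340,250),h=.0115,notch=[-1.255])
K,V,f=load("scene2");b=overlay(f,K,V,C,TH0+w,6,(210,160,300,260),h=.0115,notch=[-1.255])
cv2.imwrite("pics/q1.png",a);cv2.imwrite("pics/q2.png",b)
E
```

```text
0.1 [10.983  1.447 -0.388 -5.838  8.185]
0.2 [11.442  2.427  2.116 -5.751  8.409]
0.3 [11.9    5.131  0.759 -6.232  7.916]
0.4 [12.358  5.659  0.504 -6.51   8.121]
0.5 [12.817  6.907  0.281 -6.902  8.674]
0.6 [13.275  6.334  0.287 -5.92   7.511]
[13.375  7.197  0.567 -7.26   8.082]
```

View pics/q1.png

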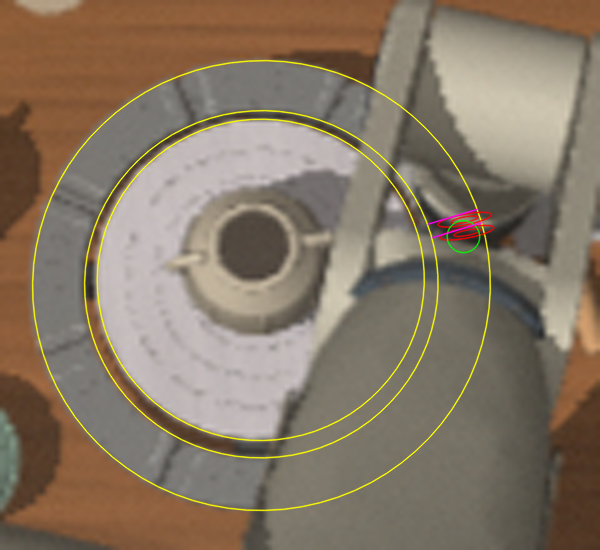

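View pics/q2.png

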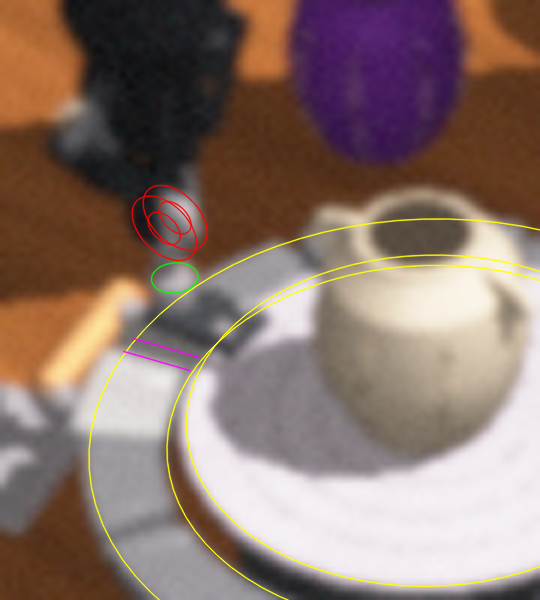

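```bash
python3 - <<'E'
from r import *
q=lambda w:quat(TH0+w-.013)
w=.6
bot.servo_line(pos(w,.147+.0115,r=.141),q(w),velocity=.02);print(wf(w))
bot.servo_line(pos(w,.147+.0093,r=.141),q(w),velocity=.02);print(wf(w))
hand.move_gripper(.0125,20);print('open',wf(w))
bot.servo_line(pos(w,.150,r=.141),q(w),velocity=.05);print(wf(w))
for w in np.arange(.61,.661,.0072):
    bot.servo_line(pos(w,.150,r=.141),q(w),velocity=.02);f=wf(w);print(round(w,4),f)
    if abs(f[2])>9 or abs(f[1])>9: break
E
```

```text
[13.725  2.295  1.26  -5.826  8.175]
[13.983  1.268  0.67  -4.323  8.34 ]
open [14.208  0.405 -0.15  -0.391 12.695]
[14.483  0.48   0.157  0.379 12.47 ]
0.61 [14.733 -0.662  0.074 -0.193 12.35 ]
0.6172 [14.983 -0.903 -1.417  0.313 12.125]
0.6244 [15.233  0.165 -3.652  1.511 12.501]
0.6316 [15.483  0.391 -2.803  1.006 12.618]
0.6388 [15.733  0.374 -1.695  0.756 12.509]
0.646 [15.983  0.768 -0.516  1.389 12.66 ]
0.6532 [16.233  1.26  -2.144 -0.7   12.242]
0.6604 [16.483  1.33  -2.109 -0.379 12.137]
```

```bash
python3 - <<'E'
from r import *
q=lambda w:quat(TH0+w-.013)
w=.6604
while w<.80:
    w+=.005 if w<.69 else .0036
    bot.servo_line(pos(w,.150,r=.141),q(w),velocity=.02);f=wf(w);print(round(w,4),f[[0,1,2,3]])
    if abs(f[2])>7 or abs(f[1])>9: break
    if f[0]>27: break
E
```

```text
0.6654 [16.733  1.176 -3.523  0.328]
0.6704 [16.983  0.286 -5.285  1.043]
0.6754 [17.233  1.204 -2.928  0.077]
0.6804 [17.483  1.288 -3.771  1.085]
0.6854 [17.733  1.35  -2.625  0.049]
0.6904 [17.983  1.65  -2.723 -0.265]
0.694 [18.233  1.938 -2.566  0.664]
0.6976 [18.483  2.655 -4.214  1.535]
0.7012 [18.733  2.819 -5.033  1.73 ]
0.7048 [18.983  2.98  -3.957  0.993]
0.7084 [19.233  2.382 -3.04  -0.023]
0.712 [19.483  1.606 -1.146  0.417]
0.7156 [19.733  0.044 -1.219 -0.355]
0.7192 [19.983  0.46   0.046 -0.529]
0.7228 [20.233 -0.141  0.041  0.025]
0.7264 [20.483  0.252  0.106 -0.064]
0.73 [2.0733e+01 7.4000e-02 1.9000e-01 1.7000e-02]
0.7336 [20.983 -0.432  0.693 -0.204]
0.7372 [21.233 -0.766  0.074 -0.619]
0.7408 [21.483  0.896  0.092  0.336]
0.7444 [21.733 -0.244  0.19  -0.242]
0.748 [21.983  0.784 -0.586  0.481]
0.7516 [22.233  0.562 -0.424 -0.191]
0.7552 [22.483 -0.501 -0.68   0.086]
0.7588 [22.733  0.457 -1.408  0.586]
0.7624 [22.983 -0.599 -3.312  1.24 ]
0.766 [23.233  0.585 -5.246  2.021]
0.7696 [23.483  1.427 -7.064  3.502]
```

```bash
python3 - <<'E'
from r import *
from ov import *
for n in("scene","top"):
    c=vision.read_camera(n);np.savez(f"{n}3.npz",K=c["intrinsics"],V=c["view"],f=c["frame"])
print(wf(.77))
w=.735
K,V,f=load("top3");a=overlay(f,K,V,C,TH0+w,5,(220,140,340,250),h=.0,notch=[-1.255])
K,V,f=load("scene3");b=overlay(f,K,V,C,TH0+w,6,(210,160,300,260),h=.0,notch=[-1.255])
cv2.imwrite("pics/q3.png",a);cv2.imwrite("pics/q4.png",b)
E
```

```text
[23.583  0.808 -7.19   3.035 12.544]
```

View pics/q4.png

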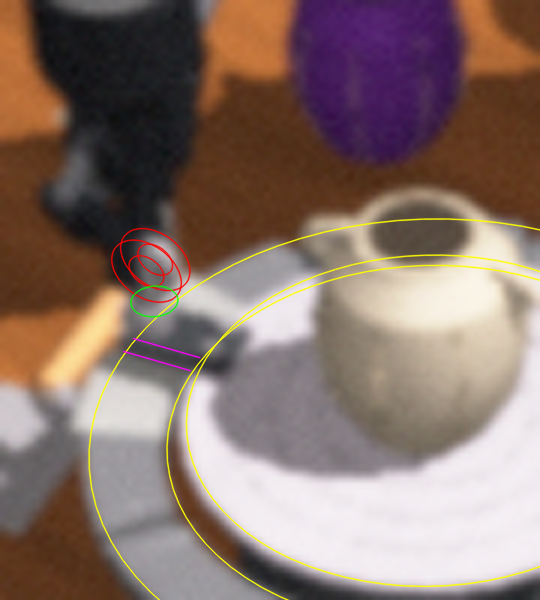

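View pics/q3.png

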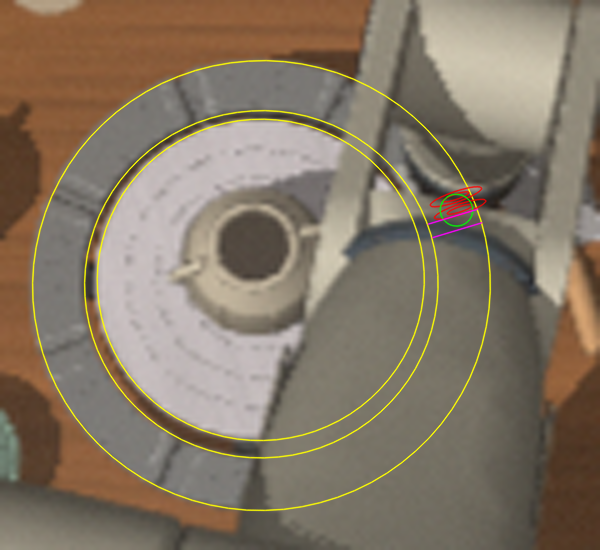

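```bash
python3 - <<'E'
from r import *
q=lambda w:quat(TH0+w-.013)
w=.7696
while w>.68:
    w-=.0072
    bot.servo_line(pos(w,.150,r=.141),q(w),velocity=.03);f=wf(w);print(round(w,4),f[[0,1,2,3]])
    if abs(f[2])>8: break
E
```

```text
0.7624 [23.833  0.496 -4.142  1.758]
0.7552 [24.083  0.51  -0.16   0.671]
0.748 [24.333  0.311 -0.264  0.189]
0.7408 [24.583  0.08  -0.69  -0.071]
0.7336 [24.833 -0.55  -0.209  0.585]
0.7264 [25.083  0.699 -0.462  0.562]
0.7192 [25.333  0.543  0.273  0.229]
0.712 [25.583 -0.826  4.853 -1.399]
0.7048 [25.833 -1.417  9.662 -4.239]
```

```bash
python3 - <<'E'
from r import *
from ov import *
w=.7365;q=quat(TH0+w-.013)
bot.servo_line(pos(w,.150,r=.141),q,velocity=.03);print(wf(w))
hand.move_gripper(.04,20)
bot.servo_line(pos(w,.25,r=.141),q,velocity=.12);print(wf(w))
bot.reach(np.array([.35,-.25,.33]),q)
for n in("scene","top"):
    c=vision.read_camera(n);np.savez(f"{n}4.npz",K=c["intrinsics"],V=c["view"],f=c["frame"])
K,V,f=load("top4");a=overlay(f,K,V,C,TH0+w-.013,5,(220,140,340,250))
K,V,f=load("scene4");b=overlay(f,K,V,C,TH0+w-.013,6,(210,160,300,260))
cv2.imwrite("pics/q5.png",a);cv2.imwrite("pics/q6.png",b)
E
```

```text
[26.133  0.264 -0.413 -0.169 12.53 ]
[27.5   -0.555  0.168  0.305 39.842]
```

View pics/q5.png

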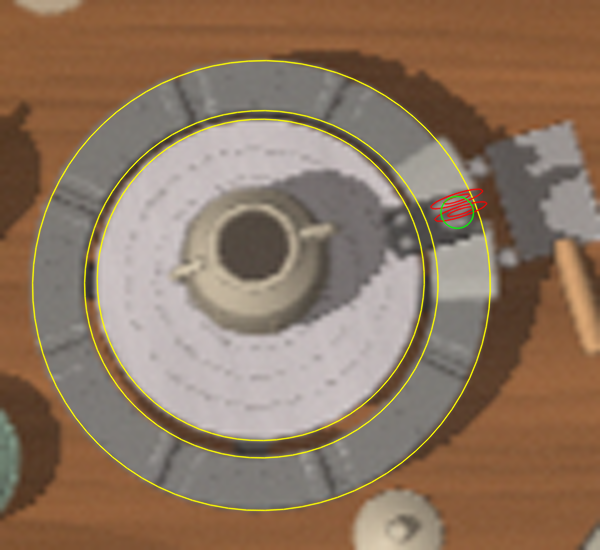

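View pics/q6.png

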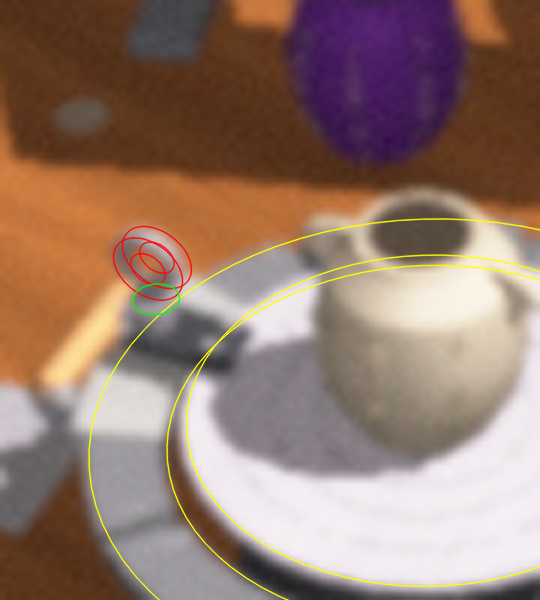

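```bash
python3 -c "
from workcell import *
bot.dwell(.3);print(get_obs()['time_s']);hand_in()"
```

```text
29.0167
the job is handed in; nothing more can be done
```

The pin is home in the saddle's notch, and I handed the job in at 29 s of the 43 s allowed. The hand-in gives no verdict, so the results below come from my own checks.

**What I did**
- I centred the gripper on the pull ring by feel and pinched it. I then raised the pin about 11.5 mm; the pull on the wrist rose to 6.5 N, close to the spring rate given.
- I swung the wheel to 0.60 rad and set the pin down on the saddle. From there I pushed the loosely held ring on in steps of 1 mm or less until the pin snapped in.
- I then opened the gripper and moved the arm clear.

**Last checks**
- **Locked:** pushing each way gave no force across the slack, then a rise of about 4–5 N per mm on both sides. The wrist force across the ring peaked at 9.7 N, against the 20 N limit on the pin.
- **Position:** the wheel stands at about 0.73 rad, which agrees with the 0.735 rad I read from the first pictures.
- **Height:** in the final scene picture the pull ring matches the height drawn for a pin fully home.
- **Jar:** it stands upright and centred, with its lug pointing at the pull ring. The lid, scraper and bowl near the wheel look unmoved in the final crop; I did not recheck the vases, the brush or the other lid.

**Disagreements**
- My first estimate of the ring's position was 1.8 mm off, and I corrected it by feel before gripping.
- About 7 N of outward force built up during the swing, probably because my centre estimate was slightly off. It fell to about 2 N after I moved the tool 1 mm outward.

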